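Seat a frame post and hold a square in its corner

ROBOT

A 6-joint arm with a two-finger parallel gripper is mounted at the origin on the work surface. World frame = base frame: x ahead of the robot, y to its left, z up, the work surface at z = 0. Lengths are in m, angles in rad, forces in N, time in s.
With the tool pointing down it reaches from about 0.325 to 0.775 m from the base axis. Payload 5.5 kg.
Tool frame: the origin (TCP) lies midway between the tips of the shut fingers; the grasp point (between the pads) lies 19 mm behind it; z points along the fingers, y is the line along which they close (so a half turn about z gives the same grasp; the last joint's range is limited). The gripper opens to 88 mm and grips with 3 to 60 N. Pads are 20 mm wide; open, the fingers measure 115 mm over their backs; the gripper's body (75 mm by 178 mm) begins 61 mm behind the grasp point.
Start: joints at [1.06, 0.091, 1.231, -0, 1.82, -0.057], TCP at [0.263, 0.539, 0.223] pointing down, gripper open.
Joint ranges: [-2.87, 2.87], [-0.86, 2.18], [0.17, 2.46], [-1.51, 4.65], [0.06, 2.69], [-2.65, 2.65]. Speed limits (rad/s): [2.57, 2.57, 3.01, 3.14, 3.14, 3.14].

INTERFACE

Orientations are given as a unit quaternion [w, x, y, z].
In Python, from rig import bot gives the robot as it stands.
- The arm moves only by the tool drive_tool, never from a script. Its argument "motion" is a list of rows, each a list of 7 numbers: the shift along the tool's x, y, z in cm, then the turn, a rotation vector about the tool's x, y, z in rad, then the opening, from -1 (shut) to 1 (fully open). In form: [[x, y, z, ax, ay, az, hand], ...]. A call has 1 to 10 rows; each row shifts and turns the commanded pose from where the row before left it, along the tool's axes as they then stand; what a row does not reach is not made up. A row lasts 1/12 s, in which the tool goes at most 41.7 mm and 7.16 degrees, less where a joint would pass 70% of its speed; a pose out of reach is approached as far as the arm can. A call is refused whole if a number of a shift passes 4.17 or a number of a turn 0.125, either way. A call with a gripper value outside its range is refused whole. The fingers move at their own pace and stop on an object; "newtons" is the grip in N (left out, the last holds). Time passes only in rows, so rows that do not move let the fingers close. It gives the time, the measured TCP pose, the force, the opening and the grip force at its end, in the units of the state.
- bot.get_obs(): the state, without advancing time (a new reading comes with each control period).
- bot.grab_frame(name): name is "scene" or "top" or "wrist"; returns the picture (400x640x3 uint8, red, green, blue); there is no depth.
- bot.camera_model(name): a dict with "fx", "fy", "cx", "cy" (pixels), "distortion" ([k1, k2, p1, p2, k3] as OpenCV has them; the pictures are not rectified), "origin" and "orientation" of the camera in the world; the wrist camera has in their place "mount" (4x4, takes a point from camera to tool coordinates, whose origin is the TCP and whose axes are the flange's). Camera axes: x right, y down, z forward; pixel columns grow to the right and rows downward; lengths in m; the calibration is good to about 2 mm. A picture is of the moment at which its call begins: read the wrist's pose just before it. camera_model takes no time and is no camera call.
- bot.finish_job(): hands the job in; it is judged then, once.
The state is a dict: "time": time; "joint_positions": joint angles; "qvel": joint speeds; "joint_torque": joint torques, N m; "ee_pos": TCP position; "tcp_rot": TCP orientation; "wrist_force": force on the tool from outside, world axes, zero at the start; "moment": the same for the moment, N m; "opening": finger opening in m; "finger_force": force on a finger pad.
Only numpy, scipy, OpenCV 4.12 (cv2) and the standard library are available. Lean on these libraries where they do the work, as an engineer would, in place of code of your own. Each camera call takes 0.05 s, during which the arm holds its last target. There are 200 camera calls.

TASK

Slide the aluminium post, standing upright, fully home into the square pocket of the blue frame base, and let go of it. Then take the orange square from its grey rack and press it into the corner between post and base, foot flat on the deck and upright face flush against the middle of the post, until both faces touch firmly. Finish while still gripping the square and pressing it both down on the deck and against the post; leave the loose things around them where they are.

Things in the scene. Friction and masses are not known exactly. Their poses are not given: they have to be found in the camera images.
- post: loose upright aluminium profile, 30 x 30 mm in section, 150 mm long, about 0.2 kg, dark slots down its four like sides; starts standing on the bench. Origin at the centre of its underside, z along its length, x and y square to its sides. The lowest 4 mm are narrowed to 27 mm square as a lead-in.
- base: blue block fixed to the bench, 190 (x) x 100 (y) x 50 mm, origin at the centre of its underside. Its flat top is the deck; pocket at x = -50 mm, y = 0, free deck from there to +x, which points to the robot's left (world +y) within 30 degrees. Behind the pocket a rib (x -65.8 to -77.8, 30 mm wide) rises 40 mm above the deck, its front in plane with the pocket's wall.
- pocket (a point): centre of the mouth of the base's square pocket, at deck height (50 mm). Pocket 31.6 x 31.6 mm, sides along the base's x and y, 45 mm deep with a closed floor, mouth chamfered 2 mm. A post fully home stands 105 mm above the deck; any of its four sides may face the deck.
- corner (a point): point on the deck at the foot of the seated post's face that looks to the base's +x (base x = -35 mm, y = 0, z = 50 mm). The square's heel belongs here (1 mm either way with the post's play), its x along the base's x. 5 to 10 N on each face is firm (least: post 1.5 N, deck 2.5 N) and does no harm; the square's faces are slick (friction 0.2).
- rack: fixed grey trough that holds the square upright at the start: 130 (x) x 60 (y) mm, floor 6 mm thick, two rails along x up to 18 mm high, groove 24 mm wide between them. Origin at the centre of its underside.
- square: loose orange L-shaped square with white slick faces, 20 mm thick (y), 0.14 kg. Origin at its heel, middle of the upright face's bottom edge. Upright leg x 0 to 18 mm, 90 mm tall; its face is the plane x = 0, looking to -x. Foot x 0 to 100 mm, 18 mm high, underside z = 0. Grip fin on the foot at x 40 to 64 mm, up to z = 75 mm. Starts upright in the rack's groove, 6 mm above the bench.
- square_top (a point): top end of the square's upright face, 90 mm above its heel
- square_grip (a point): point inside the grip fin to take the square by, from above: x = 52 mm, 54 mm above the square's underside; the fingers close along the square's y over 20 mm
- big_frame: bystander: flat black printed frame with four windows and eyelets at the corners, 175 mm square, 7 mm high; leave alone
- small_frame: bystander: flat black printed frame with one window, about 100 mm square, 7 mm high; leave alone
- driver: bystander: screwdriver lying on the bench; leave alone
- glue: bystander: glue bottle standing, 32 mm across, 95 mm high; leave alone
- tin: bystander: jar, 60 mm across, 60 mm high; leave alone
- offcut: bystander: dark steel bar offcut lying flat, 90 x 30 x 30 mm (not the post); leave alone
Not all that is in view belongs to the job. There is more than one size of the post; the job needs the smallest.

How it is judged:
On the way:
1. the post stands fully home in the pocket, let go of (z of post in the frame of base below 0.009 m and horizontal distance between post and pocket below 0.005 m and angle between the z axis of post and the z axis of base, either way round below 0.05 rad and contact force between the fingers and post below 0.1 N), for 0.2 s.
At the end, for the whole second after the job is handed in: Post home in the pocket (within 4 mm, 2.9 deg), untouched by the robot; square gripped (over 2 N), foot on the deck (3 mm, 2 deg), in line with the base (4 deg), face on the post (4 mm) within 9 mm of its middle, pressing over 1.5 N on the post and 2.5 N on the base, at rest (z of post in the frame of base below 0.009 m and horizontal distance between post and pocket below 0.005 m and angle between the z axis of post and the z axis of base, either way round below 0.05 rad and contact force between square and post above 1.5 N and contact force between square and base above 2.5 N and contact force between the fingers and square above 2 N and contact force between each of the arm, the fingers and post below 0.5 N and angle between the z axis of square and the z axis of base, either way round below 0.035 rad and angle between the x axis of square and the x axis of base, either way round below 0.07 rad and y of square in the frame of base between -0.009 and 0.009 m and z of square in the frame of base between 0.047 and 0.053 m and x of square in the frame of base between -0.039 and -0.031 m and x of square_top in the frame of base between -0.04 and -0.031 m and linear speed of each of square, post below 0.02 m/s); the arm keeps its last pose, push and grip.
It fails at once if a bystander is moved more than 30 mm (distance of any of big_frame, small_frame, driver, glue, tin, offcut from where it was at the start of the episode above 0.03 m).
It fails at once if the post is toppled (angle between post's own z axis and vertical above 0.8 rad).
It also fails if it takes over 72 s, if anything falls off the work surface, if the arm or the gripper's body presses on something with over 40 N, if the wrist force passes 120 N, or if a joint passes its speed limit or range.

## Working session

There is one attempt and no reset: what is moved stays moved. The work goes in short steps, Python scripts to look and compute and a tool call to move; the robot and the scene stay as the last step left them, time stands still between calls to the robot, and variables do not carry over. Pictures are saved under pics/ and viewed, at most 13 in all, crops included, and the job is handed in when it is done.

Besides the shell and the picture viewer there is one more tool, called after "Emit:" as name([rows], argument=value, ...), one row to a line, values as JSON. drive_tool: Moves the arm, as the interface text tells. Its arguments: {"type":"object","properties":{"motion":{"type":"array"},"newtons":{"type":"number"}},"required":["motion"]}

```bash
mkdir -p pics; ls
python3 - <<'E'
from rig import bot
import cv2, numpy as np
np.set_printoptions(precision=4,suppress=True)
o=bot.get_obs(); print(o)
for n in ("scene","top","wrist"):
    im=bot.grab_frame(n); cv2.imwrite(f"pics/{n}0.png",im[:,:,::-1])
    print(n,bot.camera_model(n))
E
```

```text
pics
{'time': 0.0, 'joint_positions': array([ 1.0603,  0.0919,  1.2319, -0.    ,  1.8198, -0.0567]), 'qvel': array([-0.0016,  0.0009, -0.0009, -0.0004, -0.0005,  0.0012]), 'joint_torque': array([ -0.0002, -44.6459, -40.6442,   0.0698,   0.0293,  -0.0001]), 'ee_pos': array([0.2629, 0.539 , 0.2215]), 'tcp_rot': array([-0.0003,  0.2249,  0.9744, -0.0009]), 'wrist_force': array([-0.3607,  0.0331,  0.8231]), 'moment': array([-0.0232, -0.0061, -0.0301]), 'finger_force': 0.0, 'opening': 0.08733650637867091}
scene {'fx': 487.8045270988847, 'fy': 487.8045270988847, 'cx': 326.0755983485941, 'cy': 202.08511069528492, 'distortion': array([0.0036, 0.    , 0.    , 0.    , 0.    ]), 'origin': array([ 1.2919, -0.6647,  1.0131]), 'orientation': array([-0.3799,  0.8339,  0.3631, -0.1686])}
top {'fx': 391.31621993371346, 'fy': 391.31621993371346, 'cx': 316.2214016459944, 'cy': 198.42713348957298, 'distortion': array([0.0276, 0.    , 0.    , 0.    , 0.    ]), 'origin': array([0.3666, 0.0335, 1.2393]), 'orientation': array([ 0.0517, -0.7031,  0.708 , -0.0419])}
wrist {'fx': 341.8029411495232, 'fy': 341.8029411495232, 'cx': 321.89788297041434, 'cy': 203.77763360729895, 'distortion': array([-0.0493,  0.    ,  0.    ,  0.    ,  0.    ]), 'mount': array([[ 0.0011, -0.9547, -0.2976,  0.082 ],
       [ 1.    ,  0.0009,  0.0006, -0.0005],
       [-0.0003, -0.2976,  0.9547, -0.1622],
       [ 0.    ,  0.    ,  0.    ,  1.    ]])}
```

View pics/top0.png

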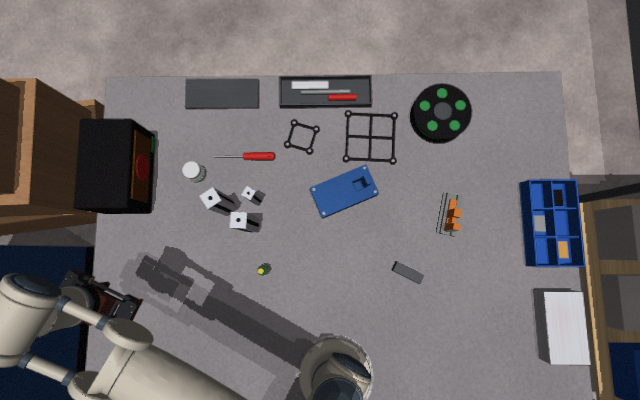

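View pics/scene0.png

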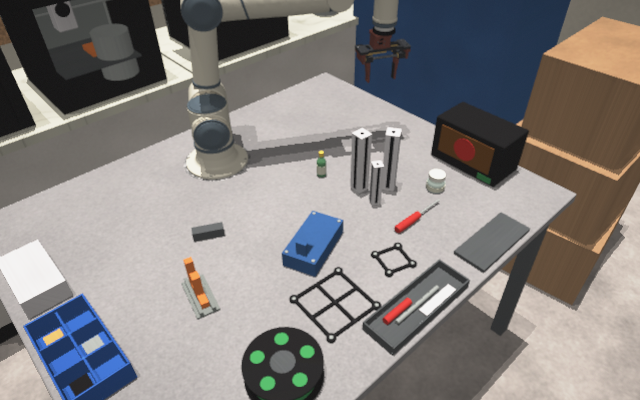

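The top view shows the base near (345,190) with its pocket to the right, the three posts near (211,198), (238,220) and (253,195, the small one), and the square in its rack near (450,215). The scene view agrees: the small post is at (377,163) for its top, next to two taller posts.

```bash
cat > h.py <<'E'
import numpy as np, cv2
from scipy.spatial.transform import Rotation as R
np.set_printoptions(precision=4,suppress=True)
def rot(q): return R.from_quat(np.r_[q[1:],q[0]]).as_matrix()
def cam(bot,n,obs=None):
    m=bot.camera_model(n); K=np.array([[m['fx'],0,m['cx']],[0,m['fy'],m['cy']],[0,0,1]])
    if n=='wrist':
        T=np.eye(4);T[:3,:3]=rot(obs['tcp_rot']);T[:3,3]=obs['ee_pos'];T=T@m['mount']
        return K,m['distortion'],T[:3,3],T[:3,:3]
    return K,m['distortion'],np.array(m['origin']),rot(m['orientation'])
def cast(c,px,z):
    K,d,o,Rm=c
    u=cv2.undistortPoints(np.array(px,float).reshape(-1,1,2),K,d).reshape(-1,2)
    r=np.c_[u,np.ones(len(u))]@Rm.T
    return o+r*((z-o[2])/r[:,2])[:,None]
def proj(c,P):
    K,d,o,Rm=c
    return cv2.projectPoints(((np.atleast_2d(P)-o)@Rm),np.zeros(3),np.zeros(3),K,d)[0].reshape(-1,2)
def comps(mask,amin):
    n,l,s,c=cv2.connectedComponentsWithStats(mask.astype(np.uint8))
    return [(s[i],c[i],(l==i)) for i in range(1,n) if s[i][4]>=amin]
E
python3 - <<'E'
from rig import bot
from h import *
c=cam(bot,'top'); im=cv2.imread('pics/top0.png'); hsv=cv2.cvtColor(im,cv2.COLOR_BGR2HSV)
H,S,V=cv2.split(hsv)
roi=np.zeros(H.shape,bool); roi[140:290,180:480]=1
for nm,m,z in (('base',(H>100)&(H<125)&(S>120)&roi,.05),('orange',(H>4)&(H<20)&(S>150)&roi,.05),('white',(V>195)&(S<40)&roi,.15)):
    for s,ce,mm in comps(m,15):
        r=cv2.minAreaRect(np.argwhere(mm)[:,::-1].astype(np.float32)); b=cv2.boxPoints(r)
        print(nm,s,ce,r); print(cast(c,b,z)[:,:2], cast(c,[ce],z))
big=cv2.resize(im[150:280,190:480],None,fx=2.75,fy=2.75,interpolation=cv2.INTER_CUBIC)
s=cv2.imread('pics/scene0.png'); 
cv2.imwrite('pics/c1.png',big)
a=cv2.resize(s[110:220,300:450],None,fx=2.6,fy=2.6,interpolation=cv2.INTER_CUBIC); b=cv2.resize(s[240:330,150:230],(int(80*3.18),286),interpolation=cv2.INTER_CUBIC)
b=b[:a.shape[0]];cv2.imwrite('pics/c2.png',np.hstack([a[:286],b]))
E
```

```text
base [ 310  166   68   52 1933] [343.6472 190.8784] ((343.93536376953125, 190.76901245117188), (32.54453659057617, 61.57878494262695), 67.2490234375)
[[ 0.5587  0.0708]
 [ 0.6319 -0.1053]
 [ 0.5377 -0.1416]
 [ 0.4658  0.0328]] [[ 0.5479 -0.0348  0.05  ]]
orange [445 199  16  31 321] [452.4766 215.891 ] ((452.9137268066406, 214.2942657470703), (14.102027893066406, 30.39918327331543), 3.814074993133545)
[[ 0.4293 -0.3373]
 [ 0.5213 -0.348 ]
 [ 0.5181 -0.3901]
 [ 0.4262 -0.379 ]] [[ 0.4687 -0.362   0.05  ]]
white [183 162  16  16 201] [190.3234 169.2985] ((190.5, 169.5), (15.0, 15.0), 90.0)
[[0.6194 0.4271]
 [0.6191 0.3844]
 [0.5757 0.3829]
 [0.576  0.4254]] [[0.5981 0.4055 0.15  ]]
white [242 187  13  12  80] [247.8375 192.425 ] ((247.7646942138672, 192.55882263183594), (9.432422637939453, 10.118415832519531), 30.963754653930664)
[[0.5247 0.2598]
 [0.5494 0.2455]
 [0.5353 0.2224]
 [0.5107 0.2367]] [[0.5304 0.2409 0.15  ]]
white [200 188  20  20 213] [209.5305 197.5775] ((209.57691955566406, 197.61538696289062), (14.97690486907959, 15.254255294799805), 56.30992889404297)
[[0.5224 0.3781]
 [0.5462 0.3431]
 [0.5105 0.3187]
 [0.4869 0.3536]] [[0.5166 0.3485 0.15  ]]
white [230 212  16  16 215] [237.6884 219.6977] ((237.5, 219.5), (15.0, 15.0), 90.0)
[[0.4753 0.2899]
 [0.475  0.2479]
 [0.4331 0.2471]
 [0.4334 0.2889]] [[0.4536 0.2679 0.15  ]]
```

View pics/c1.png

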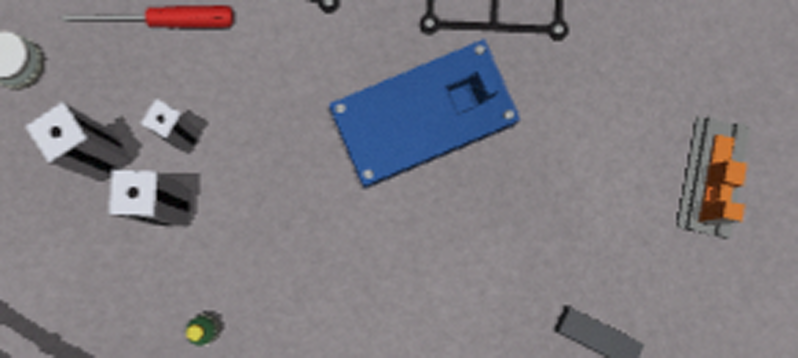

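Emit:
drive_tool([
  [0, 0, -4, 0, 0, 0, 1],
  [0, 0, -4, 0, 0, 0, 1],
  [0, 0, -4, 0, 0, 0, 1],
  [-3.1, -2.5, 0, 0, 0, 0, 1],
  [-3.1, -2.5, 0, 0, 0, 0, 1],
  [-3.1, -2.5, 0, 0, 0, 0, 1],
  [-3.1, -2.5, 0, 0, 0, 0, 1],
  [-3.1, -2.5, 0, 0, 0, 0, 1],
  [-3.1, -2.5, 0, 0, 0, 0, 1],
  [-3.1, -2.5, 0, 0, 0, 0, 1],
])

```text
time: 0.98
ee_pos: [0.3816, 0.2851, 0.3424]
tcp_rot: [-0.0, 0.225, 0.974, -0.0]
wrist_force: [0.4, 0.5, -0.8]
opening: 0.0877
finger_force: 0.0
```

Emit:
drive_tool([
  [-3.1, -2.5, 0, 0, 0, 0, 1],
  [-3.1, -2.5, 0, 0, 0, 0, 1],
  [-3.1, -2.5, 0, 0, 0, 0, 1],
  [-3.1, -2.5, 0, 0, 0, 0, 1],
  [-3.1, -2.5, 0, 0, 0, 0, 1],
  [-3.1, -2.5, 0, 0, 0, 0, 1],
  [-3.1, -2.5, 0, 0, 0, 0, 1],
  [-3.1, -2.5, 0, 0, 0, 0, 1],
  [0, 0, 0, 0, 0, 0.12, 1],
  [0, 0, 0, 0, 0, 0.12, 1],
])

```text
time: 1.82
ee_pos: [0.5171, -0.0041, 0.3413]
tcp_rot: [-0.001, 0.344, 0.939, -0.0]
wrist_force: [-0.6, 0.2, 0.0]
opening: 0.0877
finger_force: 0.0
```

Emit:
drive_tool([
  [0, 0, 0, 0, 0, 0.12, 1],
  [0, 0, 0, 0, 0, 0.12, 1],
  [0, 0, 0, 0, 0, 0.12, 1],
  [0, 0, 0, 0, 0, 0.12, 1],
  [0, 0, 0, 0, 0, 0.12, 1],
  [0, 0, 0, 0, 0, 0.12, 1],
  [0, 0, 0, 0, 0, 0.12, 1],
  [0, 0, 0, 0, 0, 0.12, 1],
  [0, 0, 0, 0, 0, 0, 1],
  [0, 0, 0, 0, 0, 0, 1],
])

```text
time: 2.65
ee_pos: [0.5165, -0.0016, 0.3424]
tcp_rot: [-0.0, 0.735, 0.678, -0.0]
wrist_force: [-0.3, 0.2, -0.2]
opening: 0.0879
finger_force: 0.0
```

Run:
```python
from rig import bot
from h import *
o=bot.get_obs(); im=bot.grab_frame('wrist')[:,:,::-1]; cv2.imwrite('pics/w1.png',im); np.save('w1.npy',o,allow_pickle=True)
print(o['ee_pos'],np.degrees(np.arctan2(*rot(o['tcp_rot'])[[1,0],0])),o['joint_positions'])
c=cam(bot,'wrist',o)
hsv=cv2.cvtColor(np.ascontiguousarray(im),cv2.COLOR_BGR2HSV);H,S,V=cv2.split(hsv)
for s,ce,mm in comps((H>100)&(H<125)&(S>120),500):
    r=cv2.minAreaRect(np.argwhere(mm)[:,::-1].astype(np.float32));print(s,ce,cast(c,cv2.boxPoints(r),.05))
# tall-post heights: top-view tops vs scene tops
ct=cam(bot,'top');cs=cam(bot,'scene')
for t,s in (((247.8,192.4),(377,163)),((209.5,197.6),(393,131)),((237.7,219.7),(361,133))):
    for z in (.15,.2,.22,.25,.28):
        print(z,proj(cs,cast(ct,[t],z))[0],s,cast(ct,[t],z)[0,:2])
```

```text
[ 0.5165 -0.0016  0.3424] 85.45167408875623 [-0.0689 -0.0735  1.1809 -0.      2.0346  0.0104]
[ 286  103  124  151 9539] [348.2251 178.5168] [[ 0.4697  0.0363  0.05  ]
 [ 0.5607  0.0722  0.05  ]
 [ 0.6385 -0.101   0.05  ]
 [ 0.5394 -0.1462  0.05  ]]
0.15 [377.0191 162.9523] (377, 163) [0.5304 0.241 ]
0.2 [373.9687 149.2621] (377, 163) [0.5229 0.2315]
0.22 [372.7079 143.6036] (377, 163) [0.5199 0.2277]
0.25 [370.7713 134.9109] (377, 163) [0.5154 0.222 ]
0.28 [368.7778 125.9624] (377, 163) [0.5109 0.2162]
0.15 [397.281  146.9161] (393, 131) [0.5165 0.3486]
0.2 [393.8988 134.1399] (393, 131) [0.5096 0.3341]
0.22 [392.499  128.8518] (393, 131) [0.5069 0.3284]
0.25 [390.3467 120.7198] (393, 131) [0.5027 0.3197]
0.28 [388.1284 112.3382] (393, 131) [0.4986 0.311 ]
0.15 [364.5988 148.6581] (361, 133) [0.4536 0.2679]
0.2 [361.9406 135.7918] (361, 133) [0.4496 0.2571]
0.22 [360.8406 130.4671] (361, 133) [0.448  0.2528]
0.25 [359.1493 122.2796] (361, 133) [0.4456 0.2464]
0.28 [357.4063 113.8416] (361, 133) [0.4432 0.2399]
```

View pics/w1.png

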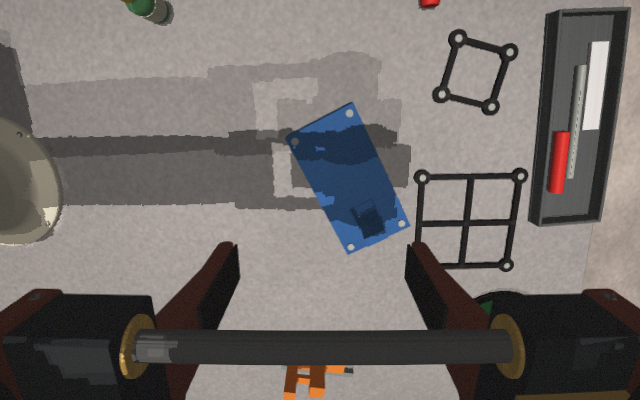

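The wrist view shows the base with screws near (349,113), (294,142), (402,223), (351,247) and the pocket at (370,218). The small post is confirmed at 150 mm high by two views. Next: refine the base from its screws and the post's yaw.

Run:
```python
from rig import bot
from h import *
o=np.load('w1.npy',allow_pickle=True).item()
for f,c,g in (('w1',cam(bot,'wrist',o),[(349,113),(294,142),(351,247),(402,223)]),('top0',cam(bot,'top'),None)):
    im=cv2.imread(f'pics/{f}.png'); sat=im.max(2).astype(int)-im.min(2)
    if g is None: g=proj(c,P)
    pts=[]
    for x,y in g:
        x,y=int(round(x)),int(round(y)); k=6 if f=='w1' else 4
        w=np.clip(np.median(sat[y-k:y+k+1,x-k:x+k+1])*.75-sat[y-k:y+k+1,x-k:x+k+1],0,None).astype(float)
        r=np.hypot(*np.mgrid[-k:k+1,-k:k+1]); w[r>k]=0
        yy,xx=np.mgrid[y-k:y+k+1,x-k:x+k+1]; pts.append(((w*xx).sum()/w.sum(),(w*yy).sum()/w.sum()))
    P=cast(c,pts,.05); print(f,np.array(pts)); print(P[:,:2],np.linalg.norm(P-np.roll(P,1,0),axis=1))
    ctr=P.mean(0); d=(P[0]+P[1]-P[2]-P[3]); d/=np.linalg.norm(d)
    print('centre',ctr,'yaw',np.degrees(np.arctan2(d[1],d[0])),'pocket',ctr-.05*d,'corner',ctr-.035*d)
```

```text
w1 [[349.1768 112.6958]
 [294.5314 141.0984]
 [350.4932 246.7868]
 [401.1712 223.0188]]
[[ 0.5565  0.0586]
 [ 0.4825  0.0278]
 [ 0.548  -0.1299]
 [ 0.6219 -0.0988]] [0.1705 0.0801 0.1707 0.0801]
centre [ 0.5523 -0.0356  0.05  ] yaw 112.5611208547574 pocket [ 0.5714 -0.0817  0.05  ] corner [ 0.5657 -0.0679  0.05  ]
top0 [[312.4672 187.1584]
 [322.9654 212.852 ]
 [375.5216 190.9004]
 [364.1693 166.1381]]
[[ 0.5602  0.0609]
 [ 0.4806  0.0293]
 [ 0.547  -0.1324]
 [ 0.6247 -0.0993]] [0.1728 0.0857 0.1747 0.0845]
centre [ 0.5531 -0.0354  0.05  ] yaw 112.13184520754426 pocket [ 0.572  -0.0817  0.05  ] corner [ 0.5663 -0.0678  0.05  ]
```

Emit:
drive_tool([
  [3.7, 0.66, 0, 0, 0, 0, 1],
  [3.7, 0.66, 0, 0, 0, 0, 1],
  [3.7, 0.66, 0, 0, 0, 0, 1],
  [3.7, 0.66, 0, 0, 0, 0, 1],
  [3.7, 0.66, 0, 0, 0, 0, 1],
  [3.7, 0.66, 0, 0, 0, 0, 1],
  [0, 0, 0, 0, 0, 0.1185, 1],
  [0, 0, 0, 0, 0, 0.1185, 1],
  [0, 0, 0, 0, 0, 0.1185, 1],
  [0, 0, 0, 0, 0, 0.1185, 1],
])

```text
time: 3.53
ee_pos: [0.5745, 0.2169, 0.3421]
tcp_rot: [-0.0, 0.875, 0.485, -0.0]
wrist_force: [-0.4, -0.4, 0.6]
opening: 0.0875
finger_force: 0.0
```

Emit:
drive_tool([
  [0, 0, 0, 0, 0, 0.1185, 1],
  [0, 0, 0, 0, 0, 0.1185, 1],
  [0, 0, 0, 0, 0, 0.1185, 1],
  [0, 0, 0, 0, 0, 0.1185, 1],
  [0, 0, 0, 0, 0, 0.1185, 1],
  [0, 0, 0, 0, 0, 0.1185, 1],
  [0, 0, 0, 0, 0, 0.1185, 1],
  [0, 0, 0, 0, 0, 0.1185, 1],
  [0, 0, 0, 0, 0, 0.1185, 1],
  [0, 0, 0, 0, 0, 0.1185, 1],
])

```text
time: 4.37
ee_pos: [0.5745, 0.2164, 0.3424]
tcp_rot: [0.0, 0.996, -0.087, -0.0]
wrist_force: [0.2, 0.9, -1.0]
opening: 0.0876
finger_force: 0.0
```

Emit:
drive_tool([
  [0, 0, 0, 0, 0, 0.1185, 1],
  [0, 0, 0, 0, 0, 0.1185, 1],
  [0, 0, 0, 0, 0, 0.1185, 1],
  [0, 0, 0, 0, 0, 0, 1],
  [0, 0, 0, 0, 0, 0, 1],
  [0, 0, 0, 0, 0, 0, 1],
])

```text
time: 4.87
ee_pos: [0.5744, 0.2164, 0.3425]
tcp_rot: [0.0, 0.966, -0.258, -0.0]
wrist_force: [0.3, 0.9, -0.6]
opening: 0.0878
finger_force: 0.0
```

Run:
```python
from rig import bot
from h import *
o=bot.get_obs(); im=np.ascontiguousarray(bot.grab_frame('wrist')[:,:,::-1]); cv2.imwrite('pics/w2.png',im); np.save('w2.npy',o,allow_pickle=True)
print(o['ee_pos'],np.degrees(np.arctan2(*rot(o['tcp_rot'])[[1,0],0])),o['joint_positions'])
c=cam(bot,'wrist',o); print(proj(c,[.5304,.241,.15]))
H,S,V=cv2.split(cv2.cvtColor(im,cv2.COLOR_BGR2HSV))
for s,ce,mm in comps((V>185)&(S<50),60):
    r=cv2.minAreaRect(np.argwhere(mm)[:,::-1].astype(np.float32));b=cast(c,cv2.boxPoints(r),.15);e=b[1]-b[0]
    print(s,ce,b.mean(0),np.linalg.norm(e),np.linalg.norm(b[2]-b[1]),np.degrees(np.arctan2(e[1],e[0]))%90)
```

```text
[0.5744 0.2164 0.3425] -29.90807554013516 [0.3048 0.1943 0.9018 0.     2.0457 2.3976]
[[321.9561 222.8369]]
[ 150  196   38   36 1048] [168.4733 213.2672] [0.6242 0.3835 0.15  ] 0.041200762461580644 0.041213702173671075 60.09297394136689
[308 209  28  26 535] [319.8785 223.0374] [0.5319 0.2407 0.15  ] 0.029497269702256777 0.029434384295126768 60.15534796603799
[ 228  279   57   50 1520] [255.5829 303.7125] [0.4787 0.3624 0.15  ] 0.05257465774763954 0.054426587225604034 35.64619516026067
[ 323  292   56   38 1271] [351.0968 313.4681] [0.4076 0.2715 0.15  ] 0.05479834669450136 0.05188143318088257 86.64625022540667
```

View pics/w2.png

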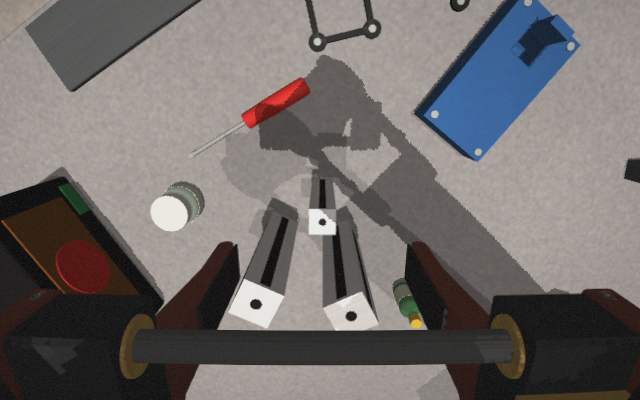

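Post top confirmed at (320,223): (0.5315, 0.2408), yaw in line with the tool. The taller posts' tops are at (256,304) and (350,314), so I'll come down on the free side and slide in.

Emit:
drive_tool([
  [0, 0, 3.85, 0, 0, 0, 1],
  [0, 0, 3.85, 0, 0, 0, 1],
  [0, 0, 3.85, 0, 0, 0, 1],
  [0, 0, 3.85, 0, 0, 0, 1],
  [0, 0, 3.85, 0, 0, 0, 1],
  [0, 0, 3.85, 0, 0, 0, 1],
  [0, 0, 0, 0, 0, 0, 1],
  [-1.5, 0, 0, 0, 0, 0, 1],
  [-1.5, 0, 0, 0, 0, 0, 1],
  [-1.5, 0, 0, 0, 0, 0, 1],
], newtons=25)

```text
time: 5.75
ee_pos: [0.5359, 0.2394, 0.114]
tcp_rot: [-0.001, 0.966, -0.26, 0.001]
wrist_force: [0.2, 0.4, 0.0]
opening: 0.088
finger_force: 0.0
```

Emit:
drive_tool([
  [0, 0, 0, 0, 0, 0, -1],
  [0, 0, 0, 0, 0, 0, -1],
  [0, 0, 0, 0, 0, 0, -1],
  [0, 0, 0, 0, 0, 0, -1],
  [0, 0, 0, 0, 0, 0, -1],
  [0, 0, 0, 0, 0, 0, -1],
  [0, 0, 0, 0, 0, 0, -1],
  [0, 0, 0, 0, 0, 0, -1],
], newtons=25)

```text
time: 6.42
ee_pos: [0.5357, 0.2388, 0.1115]
tcp_rot: [0.0, 0.965, -0.26, -0.0]
wrist_force: [-0.1, 0.6, -0.4]
opening: 0.0378
finger_force: 0.0
```

Emit:
drive_tool([
  [0, 0, 0, 0, 0, 0, -1],
  [0, 0, 0, 0, 0, 0, -1],
  [0, 0, 0, 0, 0, 0, -1],
  [0, 0, 0, 0, 0, 0, -1],
  [0, 0, -1, 0, 0, 0, -1],
  [1, 0, -2, 0, 0, 0, -1],
  [1, 0, -3, 0, 0, 0, -1],
  [0, 0, -3, 0, 0, 0, -1],
  [0, 0, -3, 0, 0, 0, -1],
  [0, 0, 0, 0, 0, 0, -1],
])

```text
time: 7.25
ee_pos: [0.5545, 0.2294, 0.24]
tcp_rot: [-0.003, 0.965, -0.26, 0.005]
wrist_force: [-0.0, -0.2, -0.2]
opening: 0.0299
finger_force: 25.0
```

Emit:
drive_tool([
  [1.735, 2.57, 0, 0, 0, 0, -1],
  [1.735, 2.57, 0, 0, 0, 0, -1],
  [1.735, 2.57, 0, 0, 0, 0, -1],
  [1.735, 2.57, 0, 0, 0, 0, -1],
  [1.735, 2.57, 0, 0, 0, 0, -1],
  [1.735, 2.57, 0, 0, 0, 0, -1],
  [1.735, 2.57, 0, 0, 0, 0, -1],
  [1.735, 2.57, 0, 0, 0, 0, -1],
  [1.735, 2.57, 0, 0, 0, 0, -1],
  [1.735, 2.57, 0, 0, 0, 0, -1],
])

```text
time: 8.08
ee_pos: [0.5732, -0.0818, 0.2308]
tcp_rot: [-0.0, 0.966, -0.26, -0.001]
wrist_force: [0.7, -0.3, -2.9]
opening: 0.0298
finger_force: 25.0
```

Emit:
drive_tool([
  [0, 0, 0, 0, 0, -0.1148, -1],
  [0, 0, 0, 0, 0, -0.1148, -1],
  [0, 0, 0, 0, 0, -0.1148, -1],
  [0, 0, 0, 0, 0, -0.1148, -1],
  [0, 0, 0, 0, 0, -0.1148, -1],
  [0, 0, 0, 0, 0, -0.1148, -1],
  [0, 0, 0, 0, 0, -0.1148, -1],
  [0, 0, 0, 0, 0, -0.1148, -1],
  [0, 0, 0, 0, 0, 0, -1],
  [0, 0, 0, 0, 0, 0, -1],
])

```text
time: 8.92
ee_pos: [0.5734, -0.0803, 0.231]
tcp_rot: [-0.0, 0.981, 0.193, -0.0]
wrist_force: [0.2, 0.1, -2.2]
opening: 0.0304
finger_force: 25.0
```

Run:
```python
from rig import bot
from h import *
o=bot.get_obs(); im=np.ascontiguousarray(bot.grab_frame('wrist')[:,:,::-1]); t=np.ascontiguousarray(bot.grab_frame('top')[:,:,::-1])
cv2.imwrite('pics/w3.png',im);cv2.imwrite('pics/t3.png',t); np.save('w3.npy',o,allow_pickle=True)
Rm=rot(o['tcp_rot']); print(o['ee_pos'],np.degrees(np.arctan2(Rm[1,0],Rm[0,0])),Rm[:,2],o['opening'])
d=np.array([.5715,-.0817])-o['ee_pos'][:2]; print('pocket in tool',Rm[:2,:2].T@d)
c=cam(bot,'wrist',o); 
# expected post outline, in tool, bottom at TCP+.11
pc=o['ee_pos']-.0046*Rm[:,0]
for z in (.04,-.111): print(proj(c,[pc-z*-1*0+Rm[:,2]*(-z)+a*.015*Rm[:,0]+b*.015*Rm[:,1] for a,b in((1,1),(1,-1),(-1,-1),(-1,1))]))
cv2.imwrite('pics/c3.png',np.vstack([im[80:400,140:560],]))
```

```text
[ 0.5734 -0.0803  0.231 ] 22.2523416169134 [-0.001   0.0002 -1.    ] 0.030440611996329345
pocket in tool [-0.0023  0.0005]
[[357.8395 282.3489]
 [283.7386 282.2708]
 [286.1864 343.1609]
 [355.3916 343.2344]]
[[339.54   187.932 ]
 [303.2011 187.8941]
 [303.7372 222.0132]
 [338.9616 222.0496]]
```

View pics/w3.png

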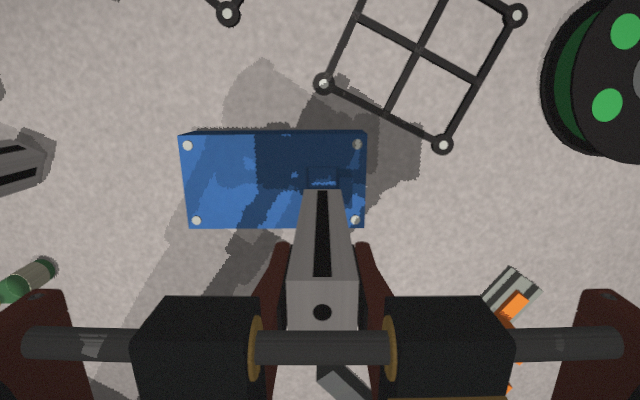

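The wrist view shows the post straight in the grip (bottom edge at (302–341,190), as predicted), just above the pocket; it needs a shift of 2.3 mm along tool x and 0.5 mm along y.

Emit:
drive_tool([
  [0.23, 0.05, 2, 0, 0, 0, -1],
  [0, 0, 2, 0, 0, 0, -1],
  [0, 0, 1.5, 0, 0, 0, -1],
  [0, 0, 0.5, 0, 0, 0, -1],
  [0, 0, 0.3, 0, 0, 0, -1],
  [0, 0, 0.3, 0, 0, 0, -1],
  [0, 0, 0.3, 0, 0, 0, -1],
  [0, 0, 0.3, 0, 0, 0, -1],
  [0, 0, 0, 0, 0, 0, -1],
  [0, 0, 0, 0, 0, 0, -1],
])

```text
time: 9.85
ee_pos: [0.5756, -0.0802, 0.1585]
tcp_rot: [-0.0, 0.981, 0.194, -0.001]
wrist_force: [-0.7, 0.8, -3.0]
opening: 0.0299
finger_force: 25.0
```

Emit:
drive_tool([
  [0, 0, 0.5, 0, 0, 0, -1],
  [0, 0, 0.5, 0, 0, 0, -1],
  [0, 0, 0.5, 0, 0, 0, -1],
  [0, 0, 0.5, 0, 0, 0, -1],
  [0, 0, 0.5, 0, 0, 0, -1],
  [0, 0, 0.5, 0, 0, 0, -1],
  [0, 0, 0.5, 0, 0, 0, -1],
  [0, 0, 0, 0, 0, 0, -1],
  [0, 0, 0, 0, 0, 0, -1],
])

```text
time: 10.6
ee_pos: [0.5811, -0.0776, 0.1347]
tcp_rot: [0.001, 0.981, 0.196, 0.01]
wrist_force: [2.7, 9.9, 29.8]
opening: 0.0299
finger_force: 25.0
```

Emit:
drive_tool([
  [0, 0, -1, 0, 0, 0, -1],
  [0, 0, -1.5, 0, 0, 0, -1],
  [0, 0, -1.5, 0, 0, 0, -1],
  [0, 0, -1.5, 0, 0, 0, -1],
  [0, 0, -1.5, 0, 0, 0, -1],
  [0, 0, 0, 0, 0, 0, -1],
  [0, 0, 0, 0, 0, 0, -1],
])

```text
time: 11.18
ee_pos: [0.5763, -0.0804, 0.1948]
tcp_rot: [0.0, 0.981, 0.194, 0.001]
wrist_force: [0.6, 0.0, -2.7]
opening: 0.03
finger_force: 25.0
```

Run:
```python
from rig import bot
from h import *
o=bot.get_obs(); im=np.ascontiguousarray(bot.grab_frame('wrist')[:,:,::-1]); s=np.ascontiguousarray(bot.grab_frame('scene')[:,:,::-1])
cv2.imwrite('pics/w4.png',im); cv2.imwrite('pics/s4.png',s); np.save('w4.npy',o,allow_pickle=True)
Rm=rot(o['tcp_rot']); print(o['ee_pos'],np.degrees(np.arctan2(Rm[1,0],Rm[0,0])),Rm[:,2],o['wrist_force'],o['opening'])
d=np.array([.5715,-.0817])-o['ee_pos'][:2]; print('pocket in tool',Rm[:2,:2].T@d)
c=cam(bot,'wrist',o); pc=o['ee_pos']-.0046*Rm[:,0]
for z in (.039,-.111): print(proj(c,[pc+Rm[:,2]*(-z)+a*.015*Rm[:,0]+b*.015*Rm[:,1] for a,b in((1,1),(1,-1),(-1,-1),(-1,1))]))
cs=cam(bot,'scene');x,y=proj(cs,[o['ee_pos']])[0].astype(int)
a=cv2.resize(s[y-45:y+75,x-60:x+60],(480,480),interpolation=cv2.INTER_CUBIC); b=cv2.resize(im[120:360,240:400],(320,480))
cv2.imwrite('pics/c4.png',np.hstack([a,b]))
```

```text
[ 0.5763 -0.0804  0.1948] 22.427548019567382 [ 0.0014 -0.0007 -1.    ] [ 0.6227  0.0306 -2.7278] 0.029958327186112188
pocket in tool [-0.005  -0.0006]
[[357.5978 281.0838]
 [283.9992 281.0063]
 [286.4117 341.604 ]
 [355.1837 341.6769]]
[[339.5405 187.9303]
 [303.2015 187.8925]
 [303.7377 222.0117]
 [338.9621 222.0481]]
```

View pics/c4.png

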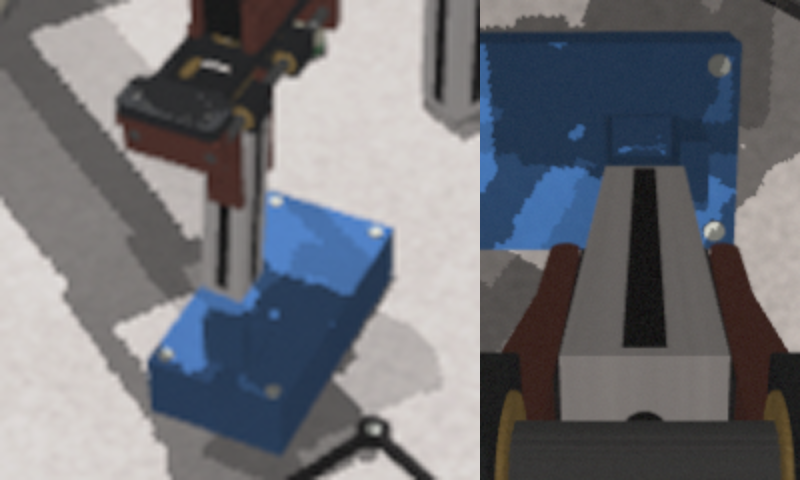

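Run:
```python
from rig import bot
from h import *
o=np.load('w4.npy',allow_pickle=True).item();c=cam(bot,'wrist',o);Rm=rot(o['tcp_rot'])
for s in (0,.01,.015,.02,.025,.03,.035):
    p=[o['ee_pos']-.0046*Rm[:,0]+.015*Rm[:,0]+b*.015*Rm[:,1]-Rm[:,2]*(z+s) for z in(.039,-.111) for b in(1,-1)]
    print(s,proj(c,p).round(1).tolist())
for p,y in (([.5715,-.0817,.05],0),):
    bx=np.array([-.383,.924,0]);by=np.array([-.924,-.383,0]);q=np.array(p)
    print('mouth',proj(c,[q+a*.0158*bx+b*.0158*by for a,b in((1,1),(1,-1),(-1,-1),(-1,1))]).round(1).tolist())
im=cv2.imread('pics/w4.png'); print('col 312 rows 185..225 sat', (im.max(2).astype(int)-im.min(2))[185:230:2,312])
im=cv2.imread('pics/w4.png'); sat=(im.max(2).astype(int)-im.min(2))
for y in (206,210,240,280,294): r=np.where(sat[y,270:380]<25)[0]+270; print(y,r.min(),r.max(), len(r))
print('col330',im[275:315:2,345,:].mean(1).round())
```

```text
0 [[357.6, 281.1], [284.0, 281.0], [339.5, 187.9], [303.2, 187.9]]
0.01 [[360.2, 294.5], [281.2, 294.4], [340.2, 191.1], [302.5, 191.1]]
0.015 [[361.6, 302.0], [279.7, 301.9], [340.5, 192.8], [302.2, 192.7]]
0.02 [[363.2, 310.1], [278.1, 310.0], [340.8, 194.5], [301.8, 194.5]]
0.025 [[364.9, 318.8], [276.3, 318.7], [341.2, 196.3], [301.5, 196.3]]
0.03 [[366.7, 328.2], [274.4, 328.1], [341.5, 198.2], [301.1, 198.1]]
0.035 [[368.6, 338.4], [272.3, 338.3], [341.9, 200.1], [300.7, 200.1]]
mouth [[303.9, 210.9], [303.4, 178.3], [337.7, 178.3], [337.3, 210.9]]
col 312 rows 185..225 sat [45 44 44 44 81 92 42 38 31  1  6  7  9  8  7  6  8  6  6  7  8  6  5]
206 301 379 54
210 301 379 55
240 294 379 71
280 275 362 83
294 278 379 91
col330 [ 95.  94.  93.  94.  97.  96.  94.  95.  96.  95.  96.  98. 116. 117.
 117. 116. 118. 118. 116. 118.]
```

View pics/w4.png

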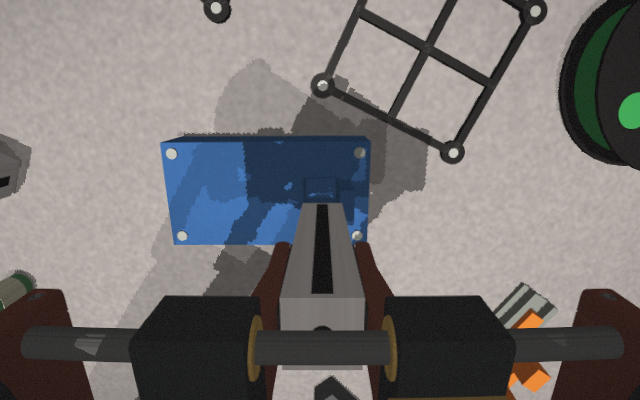

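The post slipped about 12 mm up in the grip and tilted slightly (top edge at row 299, bottom edge at row 203). I'll stand it on the free deck, let it settle flat, and regrasp it centred on both axes.

Emit:
drive_tool([
  [0, -2.15, 0, 0, 0, 0, -1],
  [0, -2.15, 0, 0, 0, 0, -1],
  [0, -2.2, 0, 0, 0, 0, -1],
  [0, 0, 1.5, 0, 0, 0, -1],
  [0, 0, 1.5, 0, 0, 0, -1],
  [0, 0, 0.9, 0, 0, 0, -1],
  [0, 0, 0.2, 0, 0, 0, -1],
  [0, 0, 0.2, 0, 0, 0, -1],
  [0, 0, 0, 0, 0, 0, -1],
])

```text
time: 12.03
ee_pos: [0.5511, -0.0202, 0.1512]
tcp_rot: [-0.0, 0.981, 0.194, -0.0]
wrist_force: [0.7, -0.8, -2.5]
opening: 0.0301
finger_force: 25.0
```

Emit:
drive_tool([
  [0, 0, 0.2, 0, 0, 0, -1],
  [0, 0, 0.1, 0, 0, 0, -1],
  [0, 0, 0.1, 0, 0, 0, -1],
  [0, 0, 0, 0, 0, 0, -1],
  [0, 0, 0, 0, 0, 0, -1],
], newtons=8)

```text
time: 12.45
ee_pos: [0.5512, -0.02, 0.1478]
tcp_rot: [0.0, 0.981, 0.195, 0.0]
wrist_force: [-0.8, -0.4, -2.7]
opening: 0.0301
finger_force: 8.0
```

Emit:
drive_tool([
  [0, 0, 0.15, 0, 0, 0, -1],
  [0, 0, 0.15, 0, 0, 0, -1],
  [0, 0, 0, 0, 0, 0, -1],
  [0, 0, 0, 0, 0, 0, -1],
])

```text
time: 12.78
ee_pos: [0.551, -0.0199, 0.1445]
tcp_rot: [-0.0, 0.981, 0.195, -0.0]
wrist_force: [0.6, -0.8, -2.9]
opening: 0.0299
finger_force: 8.0
```

Run:
```python
from rig import bot
from h import *
o=bot.get_obs(); print(o['wrist_force'],o['ee_pos'])
im=np.ascontiguousarray(bot.grab_frame('wrist')[:,:,::-1]);cv2.imwrite('pics/w5.png',im)
print(im[185:225:2,312].max(1).astype(int)-im[185:225:2,312].min(1)); print(im[270:345:3,345].mean(1).round())
```

```text
[ 0.6015 -0.7596 -2.88  ] [ 0.551  -0.0199  0.1445]
[46 45 47 47 45 44 45 49 45  4  6  5  6  6  6  6  7  6  6  5]
[103. 102. 100. 102. 101. 103. 100.  99. 100. 103. 124. 122. 122. 122.
 124. 123. 122. 121. 124. 122.  85.  46.  50.  57.  52.]
```

Emit:
drive_tool([
  [0, 0, 0.15, 0, 0, 0, -1],
  [0, 0, 0.15, 0, 0, 0, -1],
  [0, 0, 0.15, 0, 0, 0, -1],
  [0, 0, 0, 0, 0, 0, -1],
])

```text
time: 13.17
ee_pos: [0.5514, -0.0199, 0.1414]
tcp_rot: [0.0, 0.981, 0.195, 0.001]
wrist_force: [-1.3, 1.4, 2.9]
opening: 0.0299
finger_force: 8.0
```

Emit:
drive_tool([
  [0, 0, 0, 0, 0, 0, 0.1],
  [0, 0, 0, 0, 0, 0, 0.3],
  [0, 0, 0, 0, 0, 0, 0.5],
  [0, 0, 0, 0, 0, 0, 0.5],
  [0, 0, 0, 0, 0, 0, 0.5],
  [0, 0, 0, 0, 0, 0, 0.5],
  [0, 0, 0, 0, 0, 0, 0.5],
])

```text
time: 13.75
ee_pos: [0.5511, -0.02, 0.14]
tcp_rot: [-0.0, 0.981, 0.195, -0.0]
wrist_force: [-0.1, 0.3, 0.4]
opening: 0.0659
finger_force: 0.0
```

Run:
```python
from rig import bot
from h import *
o=bot.get_obs(); print(o['wrist_force'],o['ee_pos'],o['opening'])
im=np.ascontiguousarray(bot.grab_frame('wrist')[:,:,::-1]);cv2.imwrite('pics/w5.png',im); np.save('w5.npy',o,allow_pickle=True)
c=cam(bot,'wrist',o);Rm=rot(o['tcp_rot'])
sat=im.max(2).astype(int)-im.min(2)
print('bot',[int(np.argmax(sat[185:240,x]<25)+185) for x in (308,312,334)]); g=im[:,:,1].astype(int)
print('top',[int(np.argmax(np.diff(im[270:330,x].mean(1)))+270) for x in (300,345)], [(r, np.where(sat[r]<25)[0][np.where(sat[r]<25)[0]>280][:1]) for r in (280,)])
for dx in (-.004,-.006,-.008,0):
    p=[np.r_[(o['ee_pos']+(dx+.015)*Rm[:,0]+b*.015*Rm[:,1])[:2],z] for z in(.2,.054) for b in(1,-1)]
    print(dx,proj(c,p).round(1).tolist())
```

```text
[-0.0667  0.2781  0.3886] [ 0.5511 -0.02    0.14  ] 0.06593049645434164
bot [204, 204, 204]
top [277, 289] [(280, array([281]))]
-0.004 [[363.6, 310.2], [277.7, 310.1], [341.2, 195.5], [301.5, 195.5]]
-0.006 [[363.3, 315.1], [277.9, 315.0], [341.1, 198.1], [301.5, 198.0]]
-0.008 [[363.1, 319.9], [278.1, 319.8], [341.1, 200.6], [301.6, 200.5]]
0 [[364.0, 300.4], [277.2, 300.3], [341.3, 190.4], [301.4, 190.3]]
```

Run:
```python
from h import *
im=cv2.imread('pics/w5.png');s=im.max(2).astype(int)-im.min(2)
for x in (300,345): print(x,[(r,int(im[r,x].mean())) for r in range(262,345,4)])
for r in (210,240,270,290,310): print(r,''.join('#' if v<14 else '.' for v in s[r,260:385]))
```

```text
300 [(262, 108), (266, 106), (270, 105), (274, 106), (278, 108), (282, 109), (286, 109), (290, 107), (294, 106), (298, 108), (302, 109), (306, 109), (310, 109), (314, 107), (318, 108), (322, 109), (326, 107), (330, 78), (334, 49), (338, 58), (342, 53)]
345 [(262, 109), (266, 109), (270, 108), (274, 110), (278, 111), (282, 109), (286, 108), (290, 112), (294, 109), (298, 107), (302, 110), (306, 107), (310, 107), (314, 107), (318, 105), (322, 107), (326, 107), (330, 78), (334, 49), (338, 59), (342, 54)]
210 ..........................................#########################################..........................................
240 .....................................##################################################......................................
270 .................................###########################################################.................................
290 #######..###..#####..........####################################################################..................##....#...
310 ###################################################################################################..#.................#.....
```

Emit:
drive_tool([
  [-0.55, 0, -1, 0, 0, 0, 0.5],
  [-0.52, 0, 0, 0, 0, 0, 0.5],
  [0, 0, 0, 0, 0, 0, -1],
  [0, 0, 0, 0, 0, 0, -1],
  [0, 0, 0, 0, 0, 0, -1],
  [0, 0, 0, 0, 0, 0, -1],
  [0, 0, 0, 0, 0, 0, -1],
  [0, 0, 0, 0, 0, 0, -1],
  [0, 0, 0, 0, 0, 0, -1],
  [0, 0, 0, 0, 0, 0, -1],
], newtons=6)

```text
time: 14.63
ee_pos: [0.5412, -0.024, 0.1499]
tcp_rot: [-0.0, 0.981, 0.195, -0.0]
wrist_force: [-0.5, -0.3, -1.1]
opening: 0.0298
finger_force: 6.0
```

Emit:
drive_tool([
  [0, 0, 0, 0, 0, 0, 0.2],
  [0, 0, 0, 0, 0, 0, 0.5],
  [0, 0, 0, 0, 0, 0, 0.5],
  [0, 0, 0, 0, 0, 0, 0.5],
  [0, 0, 0, 0, 0, -0.1208, 0.5],
  [0, 0, 0, 0, 0, -0.1208, 0.5],
  [0, 0, 0, 0, 0, -0.1208, 0.5],
  [0, 0, 0, 0, 0, -0.1208, 0.5],
  [0, 0, 0, 0, 0, -0.1208, 0.5],
  [0, 0, 0, 0, 0, -0.1208, 0.5],
])

```text
time: 15.47
ee_pos: [0.5413, -0.0241, 0.1502]
tcp_rot: [0.0, 0.847, 0.532, 0.0]
wrist_force: [1.1, 0.4, -0.2]
opening: 0.0656
finger_force: 0.0
```

Emit:
drive_tool([
  [0, 0, 0, 0, 0, -0.1208, 0.5],
  [0, 0, 0, 0, 0, -0.1208, 0.5],
  [0, 0, 0, 0, 0, -0.1208, 0.5],
  [0, 0, 0, 0, 0, -0.1208, 0.5],
  [0, 0, 0, 0, 0, -0.1208, 0.5],
  [0, 0, 0, 0, 0, -0.1208, 0.5],
  [0, 0, 0, 0, 0, -0.1208, 0.5],
  [0, 0, 0, 0, 0, 0, 0.5],
])

```text
time: 16.13
ee_pos: [0.5413, -0.0241, 0.1502]
tcp_rot: [0.0, 0.554, 0.832, 0.0]
wrist_force: [-0.2, 0.6, -0.2]
opening: 0.0658
finger_force: 0.0
```

Run:
```python
from rig import bot
from h import *
o=bot.get_obs(); print(o['wrist_force'],o['ee_pos'],o['opening'])
im=np.ascontiguousarray(bot.grab_frame('wrist')[:,:,::-1]);cv2.imwrite('pics/w6.png',im); np.save('w6.npy',o,allow_pickle=True)
c=cam(bot,'wrist',o);Rm=rot(o['tcp_rot']); print(np.degrees(np.arctan2(Rm[1,0],Rm[0,0])))
sat=im.max(2).astype(int)-im.min(2)
print('bot',[int(np.argmax(sat[170:240,x]<25)+170) for x in (308,312,334)])
for x in (300,345): print(x,[(r,int(im[r,x].mean())) for r in range(266,345,4)])
for dx in (0,-.003):
    p=[np.r_[(o['ee_pos']+(dx+.015)*Rm[:,0]+b*.015*Rm[:,1])[:2],z] for z in(.2,.054) for b in(1,-1)]
    print(dx,proj(c,p).round(1).tolist())
for r in (210,240,270,290): print(r,''.join('#' if v<14 else '.' for v in sat[r,260:385]))
```

```text
[-0.1862  0.5658 -0.2362] [ 0.5413 -0.0241  0.1502] 0.06577734335558674
112.66748545719338
bot [188, 188, 188]
300 [(266, 106), (270, 100), (274, 101), (278, 101), (282, 102), (286, 120), (290, 120), (294, 123), (298, 121), (302, 121), (306, 123), (310, 121), (314, 121), (318, 119), (322, 118), (326, 120), (330, 84), (334, 47), (338, 57), (342, 54)]
345 [(266, 105), (270, 102), (274, 104), (278, 103), (282, 103), (286, 120), (290, 120), (294, 122), (298, 121), (302, 121), (306, 128), (310, 121), (314, 120), (318, 121), (322, 121), (326, 119), (330, 83), (334, 47), (338, 56), (342, 48)]
0 [[362.6, 284.8], [282.3, 284.7], [341.3, 186.9], [302.9, 186.8]]
-0.003 [[362.3, 291.8], [282.6, 291.7], [341.3, 190.6], [302.9, 190.6]]
210 ########................................################################################.....................................
240 #########.........................#############################################################..............................
270 ##..#.#...#..................#########################################################################.......................
290 .##.....#..#..............###############################################################################....................
```

Emit:
drive_tool([
  [0, 0, 0, 0, 0, 0, -1],
  [0, 0, 0, 0, 0, 0, -1],
  [0, 0, 0, 0, 0, 0, -1],
  [0, 0, 0, 0, 0, 0, -1],
  [0, 0, 0, 0, 0, 0, -1],
  [0, 0, 0, 0, 0, 0, -1],
  [0, 0, 0, 0, 0, 0, -1],
  [0, 0, -1.5, 0, 0, 0, -1],
  [0, 0, -2, 0, 0, 0, -1],
  [0, 0, -2, 0, 0, 0, -1],
], newtons=40)

```text
time: 17.02
ee_pos: [0.5405, -0.024, 0.2043]
tcp_rot: [-0.001, 0.556, 0.831, -0.001]
wrist_force: [0.3, -0.3, -1.9]
opening: 0.0299
finger_force: 40.0
```

Emit:
drive_tool([
  [-2.1, 0.19, 0, 0, 0, 0, -1],
  [-2.2, 0.19, 0, 0, 0, 0, -1],
  [-2.18, 0.19, 0, 0, 0, 0, -1],
  [0, 0, 0, 0, 0, 0, -1],
  [0, 0, 0, 0, 0, 0, -1],
  [0, 0, 0, 0, 0, 0, -1],
])

```text
time: 17.52
ee_pos: [0.5708, -0.0815, 0.2044]
tcp_rot: [-0.001, 0.556, 0.831, -0.0]
wrist_force: [0.4, 1.0, -3.2]
opening: 0.0297
finger_force: 40.0
```

Run:
```python
from rig import bot
from h import *
o=bot.get_obs(); print(o['wrist_force'],o['ee_pos'],o['opening'])
im=np.ascontiguousarray(bot.grab_frame('wrist')[:,:,::-1]);cv2.imwrite('pics/w7.png',im); np.save('w7.npy',o,allow_pickle=True)
s=np.ascontiguousarray(bot.grab_frame('scene')[:,:,::-1]);t=np.ascontiguousarray(bot.grab_frame('top')[:,:,::-1]);cv2.imwrite('pics/s7.png',s)
c=cam(bot,'wrist',o);Rm=rot(o['tcp_rot']); print(np.degrees(np.arctan2(Rm[1,0],Rm[0,0])),Rm[:,2])
sat=im.max(2).astype(int)-im.min(2)
print('bot',[int(np.argmax(sat[170:240,x]<25)+170) for x in (308,312,334)],np.where(sat[196,280:370]<25)[0][[0,-1]]+280)
p=[o['ee_pos']+.015*Rm[:,0]+b*.015*Rm[:,1]+Rm[:,2]*z for z in(-.05,.096) for b in(1,-1)]; print(proj(c,p).round(1).tolist())
q=np.array([.5715,-.0817,.05]);bx=np.array([-.383,.924,0]);by=np.array([-.924,-.383,0])
print('mouth',proj(c,[q+a*.0158*bx+b*.0158*by for a,b in((1,1),(1,-1),(-1,-1),(-1,1))]).round(1).tolist())
print('deck corners',proj(c,[q+.05*bx+a*.095*bx+b*.05*by for a,b in((1,1),(1,-1),(-1,-1),(-1,1))]).round(1).tolist())
print('d', Rm[:2,:2].T@(q-o['ee_pos'])[:2])
cv2.imwrite('pics/c7.png',np.hstack([cv2.resize(im[120:270,240:400],(480,450),interpolation=cv2.INTER_CUBIC)]))
```

```text
[ 0.3904  0.9972 -3.1765] [ 0.5708 -0.0815  0.2044] 0.02966406528567638
112.40415771565405 [-0.0015  0.0007 -1.    ]
bot [187, 187, 188] [301 343]
[[362.7, 285.0], [282.2, 285.0], [341.4, 186.9], [302.9, 186.9]]
mouth [[306.0, 171.3], [339.5, 171.3], [339.1, 203.3], [306.5, 203.3]]
deck corners [[263.5, 21.3], [382.0, 21.1], [373.0, 231.3], [272.6, 231.3]]
d [-0.0005  0.0005]
```

View pics/c7.png

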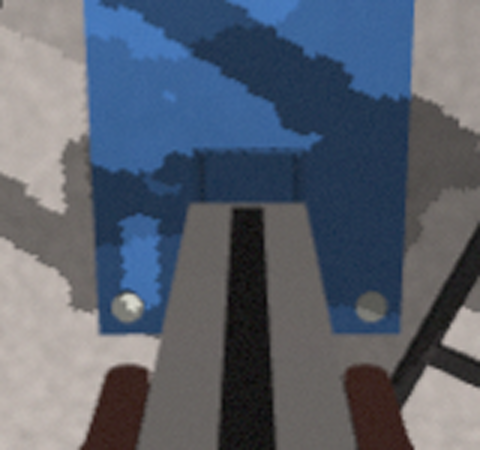

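The crop shows the mouth at columns 308–339, row 169, matching the prediction within 1 mm, and the post's bottom edge at 303–342, row 187. It is centred to within about 0.5 mm; I'll correct that and lower slowly.

Emit:
drive_tool([
  [-0.05, 0.05, 2, 0, 0, 0, -1],
  [0, 0, 2, 0, 0, 0, -1],
  [0, 0, 1, 0, 0, 0, -1],
  [0, 0, 0.5, 0, 0, 0, -1],
  [0, 0, 0.3, 0, 0, 0, -1],
  [0, 0, 0.2, 0, 0, 0, -1],
  [0, 0, 0.2, 0, 0, 0, -1],
  [0, 0, 0.2, 0, 0, 0, -1],
  [0, 0, 0, 0, 0, 0, -1],
  [0, 0, 0, 0, 0, 0, -1],
])

```text
time: 18.5
ee_pos: [0.5719, -0.082, 0.1412]
tcp_rot: [-0.0, 0.556, 0.831, 0.0]
wrist_force: [-0.3, -0.1, -2.2]
opening: 0.0298
finger_force: 40.0
```

Emit:
drive_tool([
  [0, 0, 0.4, 0, 0, 0, -1],
  [0, 0, 0.4, 0, 0, 0, -1],
  [0, 0, 0.4, 0, 0, 0, -1],
  [0, 0, 0.4, 0, 0, 0, -1],
  [0, 0, 0, 0, 0, 0, -1],
  [0, 0, 0, 0, 0, 0, -1],
])

```text
time: 19.0
ee_pos: [0.5716, -0.0822, 0.1245]
tcp_rot: [-0.0, 0.556, 0.831, -0.0]
wrist_force: [-0.1, -0.2, -1.6]
opening: 0.0299
finger_force: 40.0
```

Emit:
drive_tool([
  [0, 0, 0.4, 0, 0, 0, -1],
  [0, 0, 0.4, 0, 0, 0, -1],
  [0, 0, 0.4, 0, 0, 0, -1],
  [0, 0, 0.4, 0, 0, 0, -1],
  [0, 0, 0.4, 0, 0, 0, -1],
  [0, 0, 0.1, 0, 0, 0, -1],
  [0, 0, 0, 0, 0, 0, -1],
])

```text
time: 19.58
ee_pos: [0.5716, -0.0822, 0.1033]
tcp_rot: [-0.0, 0.556, 0.831, -0.0]
wrist_force: [0.2, 0.9, -2.4]
opening: 0.0298
finger_force: 40.0
```

Emit:
drive_tool([
  [0, 0, 0.2, 0, 0, 0, -1],
  [0, 0, 0.2, 0, 0, 0, -1],
  [0, 0, 0, 0, 0, 0, -1],
])

```text
time: 19.83
ee_pos: [0.5719, -0.082, 0.0998]
tcp_rot: [-0.0, 0.556, 0.831, -0.0]
wrist_force: [0.5, 0.4, -3.6]
opening: 0.0299
finger_force: 40.0
```

Emit:
drive_tool([
  [0, 0, 0.2, 0, 0, 0, -1],
  [0, 0, 0.2, 0, 0, 0, -1],
  [0, 0, 0, 0, 0, 0, -1],
])

```text
time: 20.08
ee_pos: [0.5721, -0.082, 0.0976]
tcp_rot: [0.001, 0.556, 0.831, 0.0]
wrist_force: [-1.4, 1.8, 4.2]
opening: 0.0296
finger_force: 40.0
```

Run:
```python
from rig import bot
from h import *
o=bot.get_obs(); print(o['wrist_force'],o['ee_pos'],o['opening'])
im=np.ascontiguousarray(bot.grab_frame('wrist')[:,:,::-1]);cv2.imwrite('pics/w8.png',im)
c=cam(bot,'wrist',o);Rm=rot(o['tcp_rot'])
for x in (300,345): print(x,[(r,int(im[r,x].mean())) for r in range(250,334,4)])
sat=im.max(2).astype(int)-im.min(2)
print('bot',[int(np.argmax(sat[150:240,x]<25)+150) for x in (308,312,334)])
for zt in (.15,.155,.16,.165): print(zt,proj(c,[np.r_[(o['ee_pos']+.015*Rm[:,0])[:2],zt]]))
print(proj(c,[np.r_[(o['ee_pos']+.015*Rm[:,0])[:2],.05]]))
```

```text
[-1.4453  1.8322  4.2184] [ 0.5721 -0.082   0.0976] 0.029624371371851414
300 [(250, 107), (254, 108), (258, 105), (262, 108), (266, 107), (270, 109), (274, 106), (278, 107), (282, 109), (286, 106), (290, 112), (294, 125), (298, 126), (302, 126), (306, 128), (310, 129), (314, 129), (318, 127), (322, 127), (326, 124), (330, 87)]
345 [(250, 108), (254, 109), (258, 108), (262, 107), (266, 107), (270, 107), (274, 106), (278, 107), (282, 105), (286, 105), (290, 113), (294, 124), (298, 126), (302, 128), (306, 126), (310, 129), (314, 129), (318, 126), (322, 128), (326, 126), (330, 88)]
bot [202, 202, 202]
0.15 [[322.6224 288.4982]]
0.155 [[322.6697 296.0473]]
0.16 [[322.7207 304.2064]]
0.165 [[322.7761 313.0511]]
[[322.1033 205.6694]]
```

Top edge at row 291 means a top height of about 152–155 mm, and there is floor contact, so the post is home. I'll release and rise.

Emit:
drive_tool([
  [0, 0, 0, 0, 0, 0, 0.3],
  [0, 0, 0, 0, 0, 0, 0.5],
  [0, 0, 0, 0, 0, 0, 0.5],
  [0, 0, 0, 0, 0, 0, 0.5],
  [0, 0, 0, 0, 0, 0, 0.5],
  [0, 0, -3, 0, 0, 0, 0.5],
  [0, 0, -4, 0, 0, 0, 0.5],
  [0, 0, -4, 0, 0, 0, 0.5],
  [0, 0, -4, 0, 0, 0, 0.5],
  [0, 0, -4, 0, 0, 0, 0.5],
])

```text
time: 20.97
ee_pos: [0.5716, -0.082, 0.2879]
tcp_rot: [0.0, 0.556, 0.831, -0.0]
wrist_force: [0.9, 0.1, -0.1]
opening: 0.066
finger_force: 0.0
```

Run:
```python
from rig import bot
from h import *
o=bot.get_obs(); print(o['wrist_force'],o['ee_pos'],o['opening'])
im=np.ascontiguousarray(bot.grab_frame('wrist')[:,:,::-1]);cv2.imwrite('pics/w9.png',im)
c=cam(bot,'wrist',o);H,S,V=cv2.split(cv2.cvtColor(im,cv2.COLOR_BGR2HSV))
x,y=proj(c,[.5715,-.0817,.155])[0];print(x,y)
for s,ce,mm in comps((V>112)&(S<40),200):
    if abs(ce[0]-x)<40 and abs(ce[1]-y)<40:
        b=cv2.boxPoints(cv2.minAreaRect(np.argwhere(mm)[:,::-1].astype(np.float32)));B=cast(c,b,.155);print(s,ce,b,B.mean(0),np.linalg.norm(B[1]-B[0]),np.linalg.norm(B[2]-B[1]))
t=np.ascontiguousarray(bot.grab_frame('top')[:,:,::-1]);cv2.imwrite('pics/t9.png',t)
# square seen from the top (unoccluded at start)
t=cv2.imread('pics/top0.png');ct=cam(bot,'top')
H,S,V=cv2.split(cv2.cvtColor(t,cv2.COLOR_BGR2HSV))
for y in range(190,240,1): print(y,''.join('O' if (4<H[y,x]<20 and S[y,x]>150 and V[y,x]>200) else 'o' if (4<H[y,x]<20 and S[y,x]>150) else '#' if V[y,x]<95 else '.' for x in range(428,472)))
```

```text
[ 0.9425  0.113  -0.0591] [ 0.5716 -0.082   0.2879] 0.06600469212041393
322.12176771012946 192.45551812440775
[305 176  34  35 985] [322.3208 192.0315] [[305. 176.]
 [338. 176.]
 [338. 210.]
 [305. 210.]] [ 0.5713 -0.0826  0.155 ] 0.02912498574269813 0.031612244419641854
190 ............................................
191 ............................................
192 ............................................
193 ...............#..##........................
194 ..................#.........................
195 ..............#...#.........##..............
196 ..............#...#..........#..............
197 ..............#...#.........##..............
198 ..............#..##.........##..............
199 ..............#..##...ooo...#...............
200 .................#...#ooOoOOo...............
201 .............#...#...#ooOOOOo...............
202 .............#...#...#oOOoOOo...............
203 .............#..##...ooOoOoO................
204 .............#..##...ooOOOoO................
205 ................#...#ooOOOOo................
206 ............#...#...#ooOOOoo............
[... 921 characters left out ...]
Oo............
226 .........#..##...#oooooooooOOOOo............
227 ........#...#...#oooooooooooOOOo............
228 ........#...#...#ooooooooooOOoOo............
229 ........#...#...#ooooo###..oooOo............
230 ........#...#...#############...............
231 ........#..##.....######....................
232 ...........##.........##....................
233 ...........###........#.....................
234 ................#.....#.....................
235 ......................##....................
236 .........................#..................
237 ............................................
238 ............................................
239 ............................................
```

The post stands home at (0.5713, -0.0826), with top size and place as expected. Next is the square: I'll hover over it and turn.

Emit:
drive_tool([
  [-2.69, -2.42, 0, 0, 0, 0, 1],
  [-2.69, -2.42, 0, 0, 0, 0, 1],
  [-2.69, -2.42, 0, 0, 0, 0, 1],
  [-2.69, -2.42, 0, 0, 0, 0, 1],
  [-2.69, -2.42, 0, 0, 0, 0, 1],
  [-2.69, -2.42, 0, 0, 0, 0, 1],
  [-2.69, -2.42, 0, 0, 0, 0, 1],
  [-2.69, -2.42, 0, 0, 0, 0, 1],
  [0, 0, 0, 0, 0, 0.118, 1],
  [0, 0, 0, 0, 0, 0.118, 1],
])

```text
time: 21.9
ee_pos: [0.4737, -0.357, 0.2844]
tcp_rot: [-0.001, 0.654, 0.757, -0.0]
wrist_force: [0.7, -0.4, 1.0]
opening: 0.0882
finger_force: 0.0
```

Emit:
drive_tool([
  [0, 0, 0, 0, 0, 0.118, 1],
  [0, 0, 0, 0, 0, 0.118, 1],
  [0, 0, 0, 0, 0, 0.118, 1],
  [0, 0, 0, 0, 0, 0.118, 1],
  [0, 0, 0, 0, 0, 0.118, 1],
  [0, 0, 0, 0, 0, 0.118, 1],
  [0, 0, 0, 0, 0, 0.118, 1],
  [0, 0, 0, 0, 0, 0.118, 1],
  [0, 0, 0, 0, 0, 0.118, 1],
  [0, 0, 0, 0, 0, 0.118, 1],
])

```text
time: 22.73
ee_pos: [0.475, -0.3548, 0.2851]
tcp_rot: [-0.0, 0.964, 0.267, -0.0]
wrist_force: [-0.2, 0.6, 0.7]
opening: 0.0881
finger_force: 0.0
```

Emit:
drive_tool([
  [0, 0, 0, 0, 0, 0.118, 1],
  [0, 0, 0, 0, 0, 0.118, 1],
  [0, 0, 0, 0, 0, 0.118, 1],
  [0, 0, 0, 0, 0, 0.118, 1],
  [0, 0, 0, 0, 0, 0.118, 1],
  [0, 0, 0, 0, 0, 0.118, 1],
  [0, 0, 0, 0, 0, 0, 1],
  [0, 0, 0, 0, 0, 0, 1],
  [0, 0, 0, 0, 0, 0, 1],
])

```text
time: 23.48
ee_pos: [0.475, -0.3548, 0.2856]
tcp_rot: [-0.0, 0.997, -0.079, -0.0]
wrist_force: [-0.5, -0.4, -0.1]
opening: 0.0877
finger_force: 0.0
```

Run:
```python
from rig import bot
from h import *
o=bot.get_obs(); Rm=rot(o['tcp_rot']); print(o['ee_pos'],np.degrees(np.arctan2(Rm[1,0],Rm[0,0])))
im=np.ascontiguousarray(bot.grab_frame('wrist')[:,:,::-1]);cv2.imwrite('pics/w10.png',im); np.save('w10.npy',o,allow_pickle=True)
c=cam(bot,'wrist',o);H,S,V=cv2.split(cv2.cvtColor(im,cv2.COLOR_BGR2HSV))
m=(H>4)&(H<20)&(S>150); 
for s,ce,mm in comps(m,100): print(s,ce,np.percentile(V[mm],[5,25,50,75,95]))
cv2.imwrite('pics/c10.png',cv2.resize(im[60:360,200:480],None,fx=2,fy=2,interpolation=cv2.INTER_CUBIC))
```

```text
[ 0.475  -0.3548  0.2856] -9.07992724349328
[ 319  122   22   99 1657] [329.7948 172.003 ] [ 98. 118. 121. 183. 229.]
[577 186  16  33 420] [584.3333 202.2381] [223. 224. 224. 225. 226.]
```

View pics/c10.png

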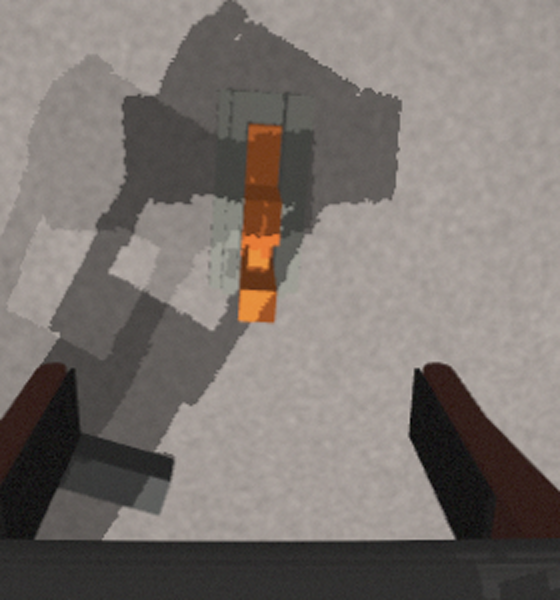

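The crop shows the upright's top at px (319.5–338, 205–221) and the far foot end at px (323–341.5, row 122.5). I'll cast both at their heights.

Run:
```python
from rig import bot
from h import *
o=np.load('w10.npy',allow_pickle=True).item();c=cam(bot,'wrist',o);Rm=rot(o['tcp_rot'])
im=cv2.imread('pics/w10.png');H,S,V=cv2.split(cv2.cvtColor(im,cv2.COLOR_BGR2HSV));m=(H>4)&(H<20)&(S>150)
ys=np.where(m[:,300:360].any(1))[0];print(ys.min(),ys.max())
def mid(y): x=np.where(m[y,300:360])[0]+300; return [(x[0]+x[-1])/2,y],x[0],x[-1]
for y in (124,128,135,145,206,210,215,219): print(y,mid(y))
print([int(v) for v in V[200:225,326]])
top=cast(c,[mid(221)[0],mid(213)[0],[mid(206)[0][0],204.5]],.096); end=cast(c,[[mid(125)[0][0],121.5]],.024)
print(top,end)
h=top[0];d=end[0]-h;d[2]=0;L=np.linalg.norm(d);d/=L;print('L',L,'yaw',np.degrees(np.arctan2(d[1],d[0])),'upright depth',(top[2]-top[0])@d)
w=[cast(c,[[mid(213)[i],213]],.096)[0] for i in(1,2)];print('width',np.linalg.norm(w[1]-w[0]))
g=end[0]-.048*d; g2=h+.052*d; print('grip from end',g,'from heel',g2); G=(g+g2)/2
print('grip in tool',Rm[:2,:2].T@(G-o['ee_pos'])[:2])
```

```text
122 220
124 ([np.float64(332.0), 124], np.int64(324), np.int64(340))
128 ([np.float64(331.5), 128], np.int64(324), np.int64(339))
135 ([np.float64(331.5), 135], np.int64(324), np.int64(339))
145 ([np.float64(330.5), 145], np.int64(323), np.int64(338))
206 ([np.float64(328.5), 206], np.int64(320), np.int64(337))
210 ([np.float64(328.5), 210], np.int64(320), np.int64(337))
215 ([np.float64(327.5), 215], np.int64(319), np.int64(336))
219 ([np.float64(327.5), 219], np.int64(319), np.int64(336))
[100, 97, 99, 99, 97, 213, 228, 229, 229, 230, 230, 229, 230, 228, 229, 229, 229, 229, 229, 229, 219, 180, 162, 159, 158]Traceback (most recent call last):
  File "<stdin>", line 9, in <module>
  File "<stdin>", line 6, in mid
IndexError: index 0 is out of bounds for axis 0 with size 0
```

Run:
```python
from rig import bot
from h import *
o=np.load('w10.npy',allow_pickle=True).item();c=cam(bot,'wrist',o);Rm=rot(o['tcp_rot'])
top=cast(c,[[327.9,220.5],[328.7,204.5]],.096); end=cast(c,[[332.3,121.6]],.024)
h=top[0];d=end[0]-h;d[2]=0;L=np.linalg.norm(d);d/=L;print('L',L,'yaw',np.degrees(np.arctan2(d[1],d[0])),'upright',(top[1]-top[0])@d)
a=cast(c,[[319.5,213],[337.5,213]],.096);print('width',np.linalg.norm(a[1]-a[0]))
g=end[0]-.048*d; g2=h+.052*d; print('heel',h,'grip',g,g2); G=(g+g2)/2
print('grip in tool',Rm[:2,:2].T@(G-o['ee_pos'])[:2])
```

```text
L 0.10119152089362357 yaw -12.41376288316442 upright 0.018381207163228774
width 0.019575991661387016
heel [ 0.4276 -0.3544  0.096 ] grip [ 0.4795 -0.3658  0.024 ] [ 0.4783 -0.3656  0.096 ]
grip in tool [0.0056 0.0101]
```

Emit:
drive_tool([
  [0.56, 1.01, 0, 0, 0, 0, 1],
  [0, 0, 3.8, 0, 0, 0.058, 1],
  [0, 0, 3.8, 0, 0, 0, 1],
  [0, 0, 3.8, 0, 0, 0, 1],
  [0, 0, 3.8, 0, 0, 0, 1],
  [0, 0, 3.8, 0, 0, 0, 1],
  [0, 0, 3.0, 0, 0, 0, 1],
  [0, 0, 1.5, 0, 0, 0, 1],
  [0, 0, 0.95, 0, 0, 0, 1],
  [0, 0, 0, 0, 0, 0, 1],
])

```text
time: 24.37
ee_pos: [0.4778, -0.3648, 0.0389]
tcp_rot: [-0.001, 0.994, -0.109, -0.002]
wrist_force: [0.2, 0.2, -0.2]
opening: 0.0876
finger_force: 0.0
```

Emit:
drive_tool([
  [0, 0, 0, 0, 0, 0, -1],
  [0, 0, 0, 0, 0, 0, -1],
  [0, 0, 0, 0, 0, 0, -1],
  [0, 0, 0, 0, 0, 0, -1],
  [0, 0, 0, 0, 0, 0, -1],
  [0, 0, 0, 0, 0, 0, -1],
  [0, 0, 0, 0, 0, 0, -1],
  [0, 0, 0, 0, 0, 0, -1],
  [0, 0, 0, 0, 0, 0, -1],
  [0, 0, 0, 0, 0, 0, -1],
], newtons=50)

```text
time: 25.2
ee_pos: [0.4789, -0.3657, 0.0416]
tcp_rot: [-0.0, 0.994, -0.11, -0.0]
wrist_force: [0.8, -1.1, -0.1]
opening: 0.0247
finger_force: 0.0
```

Emit:
drive_tool([
  [0, 0, 0, 0, 0, 0, -1],
  [0, 0, 0, 0, 0, 0, -1],
  [0, 0, 0, 0, 0, 0, -1],
])

```text
time: 25.45
ee_pos: [0.4789, -0.3657, 0.0416]
tcp_rot: [-0.0, 0.994, -0.11, -0.0]
wrist_force: [-0.5, 0.1, -0.6]
opening: 0.0192
finger_force: 50.0
```

Emit:
drive_tool([
  [0, 0, -1, 0, 0, 0, -1],
  [0, 0, -3, 0, 0, 0, -1],
  [0, 0, -4, 0, 0, 0, -1],
  [0, 0, -4, 0, 0, 0, -1],
  [0, 0, -4, 0, 0, 0, -1],
  [0, 0, -1.5, 0, 0, 0, -1],
  [0, 0, 0, 0, 0, 0, -1],
  [-0.245, -3.726, 0, 0, 0, 0, -1],
  [-0.245, -3.726, 0, 0, 0, 0, -1],
  [-0.245, -3.726, 0, 0, 0, 0, -1],
])

```text
time: 26.28
ee_pos: [0.4953, -0.2539, 0.2141]
tcp_rot: [-0.001, 0.994, -0.111, -0.002]
wrist_force: [0.5, 0.2, -1.3]
opening: 0.0197
finger_force: 50.0
```

Emit:
drive_tool([
  [-0.245, -3.726, 0, 0, 0, 0, -1],
  [-0.245, -3.726, 0, 0, 0, 0, -1],
  [-0.245, -3.726, 0, 0, 0, 0, -1],
  [-0.245, -3.726, 0, 0, 0, 0, -1],
  [-0.245, -3.726, 0, 0, 0, 0, -1],
  [-0.245, -3.726, 0, 0, 0, 0, -1],
  [-0.245, -3.726, 0, 0, 0, 0, -1],
  [0, 0, 0, 0, 0, -0.1213, -1],
  [0, 0, 0, 0, 0, -0.1213, -1],
  [0, 0, 0, 0, 0, -0.1213, -1],
])

```text
time: 27.12
ee_pos: [0.5355, 0.0044, 0.2142]
tcp_rot: [-0.0, 0.997, 0.076, -0.002]
wrist_force: [0.5, -0.9, -3.0]
opening: 0.0201
finger_force: 50.0
```

Emit:
drive_tool([
  [0, 0, 0, 0, 0, -0.1213, -1],
  [0, 0, 0, 0, 0, -0.1213, -1],
  [0, 0, 0, 0, 0, -0.1213, -1],
  [0, 0, 0, 0, 0, -0.1213, -1],
  [0, 0, 0, 0, 0, -0.1213, -1],
  [0, 0, 0, 0, 0, -0.1213, -1],
  [0, 0, 0, 0, 0, -0.1213, -1],
  [0, 0, 0, 0, 0, -0.1213, -1],
  [0, 0, 0, 0, 0, -0.1213, -1],
  [0, 0, 0, 0, 0, -0.1213, -1],
])

```text
time: 27.95
ee_pos: [0.5355, 0.0033, 0.2143]
tcp_rot: [-0.001, 0.777, 0.63, -0.001]
wrist_force: [0.6, -0.7, -1.1]
opening: 0.0195
finger_force: 50.0
```

Emit:
drive_tool([
  [0, 0, 0, 0, 0, -0.1213, -1],
  [0, 0, 0, 0, 0, -0.1213, -1],
  [0, 0, 0, 0, 0, -0.1213, -1],
  [0, 0, 0, 0, 0, -0.1213, -1],
  [0, 0, 0, 0, 0, -0.1213, -1],
  [0, 0, 0, 0, 0, 0, -1],
  [0, 0, 0, 0, 0, 0, -1],
  [0, 0, 0, 0, 0, 0, -1],
])

```text
time: 28.62
ee_pos: [0.5359, 0.0033, 0.2155]
tcp_rot: [-0.001, 0.557, 0.83, -0.0]
wrist_force: [0.1, 0.4, -2.0]
opening: 0.0196
finger_force: 50.0
```

Run:
```python
from rig import bot
from h import *
o=bot.get_obs(); Rm=rot(o['tcp_rot']); print(o['ee_pos'],np.degrees(np.arctan2(Rm[1,0],Rm[0,0])),Rm[:,2],o['wrist_force'],o['opening'])
im=np.ascontiguousarray(bot.grab_frame('wrist')[:,:,::-1]);cv2.imwrite('pics/w11.png',im)
c=cam(bot,'wrist',o)
P=lambda x,y,z: o['ee_pos']+Rm@np.array([x-.0523,y,.0356-z])
print('pred foot end top',proj(c,[P(.1,.01,.018),P(.1,-.01,.018)]).round(1).tolist(),'fin',proj(c,[P(.064,.01,.075),P(.064,-.01,.075)]).round(1).tolist())
H,S,V=cv2.split(cv2.cvtColor(im,cv2.COLOR_BGR2HSV));m=(H>4)&(H<20)&(S>150)
for s,ce,mm in comps(m,100): print(s,ce)
for y in range(200,340,8): 
    x=np.where(m[y,260:390])[0]+260
    if len(x): print(y,x[0],x[-1],int(V[y,x[len(x)//2]]))
print('to go in tool to (.5362,.0033)',Rm[:2,:2].T@(np.array([.5362,.0033])-o['ee_pos'][:2]))
```

```text
[0.5359 0.0033 0.2155] 112.29690945957604 [-0.0018  0.0001 -1.    ] [ 0.0934  0.3863 -2.0117] 0.019600377281799287
pred foot end top [[341.1, 164.3], [303.5, 164.2]] fin [[347.1, 278.5], [297.7, 278.5]]
[ 297  161   51  170 7025] [321.844  251.3777]
[ 298  365   48   35 1555] [322.0039 382.6637]
200 304 339 221
208 305 339 234
216 305 339 129
224 305 339 127
232 305 339 107
240 304 340 108
248 302 353 105
256 285 351 105
264 299 344 106
272 289 360 105
280 297 363 110
288 278 365 127
296 298 359 126
304 298 356 129
312 298 345 127
320 299 345 126
328 299 344 126
to go in tool to (.5362,.0033) [-0.0001  0.0003]
```

Emit:
drive_tool([
  [0, 0, 3, 0, 0, 0, -1],
  [0, 0, 3, 0, 0, 0, -1],
  [0, 0, 3, 0, 0, 0, -1],
  [0, 0, 2, 0, 0, 0, -1],
  [0, 0, 1, 0, 0, 0, -1],
  [0, 0, 0.5, 0, 0, 0, -1],
  [0, 0, 0.2, 0, 0, 0, -1],
  [0, 0, 0, 0, 0, 0, -1],
  [0, 0, 0, 0, 0, 0, -1],
])

```text
time: 29.42
ee_pos: [0.5372, 0.0032, 0.0914]
tcp_rot: [0.001, 0.556, 0.831, 0.001]
wrist_force: [-0.2, 0.1, -1.2]
opening: 0.0201
finger_force: 50.0
```

Emit:
drive_tool([
  [0, 0, 0.2, 0, 0, 0, -1],
  [0, 0, 0.2, 0, 0, 0, -1],
  [0, 0, 0.2, 0, 0, 0, -1],
  [0, 0, 0, 0, 0, 0, -1],
  [0, 0, 0, 0, 0, 0, -1],
])

```text
time: 29.83
ee_pos: [0.5371, 0.0032, 0.0855]
tcp_rot: [0.001, 0.556, 0.831, 0.001]
wrist_force: [-1.1, -0.3, 5.6]
opening: 0.0196
finger_force: 50.0
```

Emit:
drive_tool([
  [-0.5, -0.02, 0, 0, 0, 0, -1],
  [-0.5, -0.02, 0, 0, 0, 0, -1],
  [-0.5, -0.02, 0, 0, 0, 0, -1],
  [-0.5, -0.02, 0, 0, 0, 0, -1],
  [-0.2, 0, 0, 0, 0, 0, -1],
  [-0.2, 0, 0, 0, 0, 0, -1],
  [0, 0, 0, 0, 0, 0, -1],
  [0, 0, 0, 0, 0, 0, -1],
])

```text
time: 30.5
ee_pos: [0.5457, -0.0191, 0.0855]
tcp_rot: [0.001, 0.556, 0.831, 0.001]
wrist_force: [0.0, 0.6, 5.4]
opening: 0.0198
finger_force: 50.0
```

Emit:
drive_tool([
  [-0.15, 0, 0, 0, 0, 0, -1],
  [-0.15, 0, 0, 0, 0, 0, -1],
  [-0.15, 0, 0, 0, 0, 0, -1],
  [0, 0, 0, 0, 0, 0, -1],
  [0, 0, 0, 0, 0, 0, -1],
  [0, 0, 0, 0, 0, 0, -1],
])

```text
time: 31.0
ee_pos: [0.5459, -0.0194, 0.0858]
tcp_rot: [-0.002, 0.554, 0.832, 0.003]
wrist_force: [-8.9, 14.1, 11.2]
opening: 0.0201
finger_force: 50.0
```

Emit:
drive_tool([
  [0.18, 0, -0.05, 0, 0, 0, -1],
  [0, 0, 0, 0, 0, 0, -1],
  [0, 0, 0, 0, 0, 0, -1],
  [0, 0, 0, 0, 0, 0, -1],
  [0, 0, 0, 0, 0, 0, -1],
])

```text
time: 31.42
ee_pos: [0.5458, -0.0193, 0.0857]
tcp_rot: [-0.001, 0.555, 0.832, 0.002]
wrist_force: [-3.9, 9.6, 6.7]
opening: 0.0198
finger_force: 50.0
```

Run:
```python
from rig import bot
from h import *
bx=np.array([-.3827,.9239,0]);by=np.array([-.9239,-.3827,0])
F=[]
for i in range(4):
    im=np.ascontiguousarray(bot.grab_frame('wrist')[:,:,::-1]); o=bot.get_obs(); F.append(o['wrist_force'])
f=np.mean(F,0); print('f bx,by,z',f@bx,f@by,f[2],np.array(F)); Rm=rot(o['tcp_rot']); print(o['ee_pos'],np.degrees(np.arctan2(Rm[1,0],Rm[0,0])),Rm[:,2],o['moment'])
cv2.imwrite('pics/w12.png',im)
s=np.ascontiguousarray(bot.grab_frame('scene')[:,:,::-1]);cv2.imwrite('pics/s12.png',s)
p=np.array([.5528,-.0356,.05]); h=o['ee_pos']-.0523*Rm[:,0]; print('heel in base xy',(h-p)@bx,(h-p)@by)
x,y=proj(cam(bot,'scene'),[.5658,-.0681,.1])[0].astype(int); print(x,y)
a=cv2.resize(s[y-60:y+60,x-60:x+60],(480,480),interpolation=cv2.INTER_CUBIC); b=cv2.resize(im[120:370,240:400],(307,480))
cv2.imwrite('pics/c12.png',np.hstack([a,b]))
```

```text
f bx,by,z 9.266616076730536 0.22821396780501382 6.251915068555014 [[-3.3963  8.9616  6.7668]
 [-3.9941  8.6766  5.3178]
 [-3.4752  7.6036  6.0917]
 [-4.1624  8.6528  6.8314]]
[ 0.5458 -0.0194  0.0856] 112.59734088984118 [ 0.0008  0.004  -1.    ] [ 1.1203  0.636  -0.0154]
heel in base xy -0.03460688333753442 0.00017292518848748418
307 230
```

View pics/c12.png

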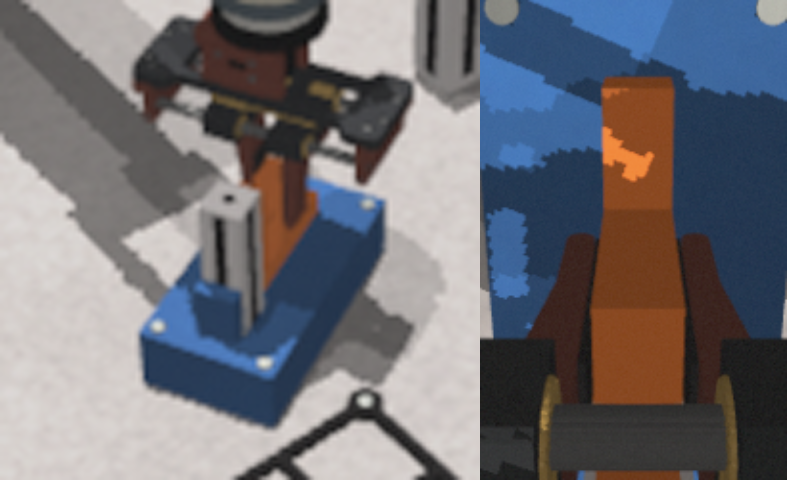

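The post is home, and the square sits in the corner at heel x = -34.6 mm, y = 0.2 mm. It presses with about 9 N on the post and 7 N on the deck, and the tilt is under 0.3°. I'm handing it in.

```bash
python3 -c "
from rig import bot
print(bot.finish_job())"
```

```text
the job is handed in; nothing more can be done
None
```

I handed the job in at about 32 s: the post is home in the pocket and released, and the gripped square is pressed into the corner (about 9 N on the post, 7 N on the deck); no verdict was returned.

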